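# Set the stage warmer and trim its air valve

### The arm

A 6-joint arm with a two-finger parallel gripper is mounted at the origin on the work surface. World frame = base frame: x ahead of the robot, y to its left, z up, the work surface at z = 0. Lengths are in m, angles in rad, forces in N, time in s.
With the tool pointing down it reaches from about 0.375 to 0.9 m from the base axis. Payload 3.1 kg.
Tool frame: the origin (TCP) lies at the very end of the fingers, on their centre line; the grasp point (between the pads) lies 19 mm behind it (manip.tcp_to_grasp is the distance from the TCP to the grasp point, in m); z points along the fingers, y is the line along which they close (so a half turn about z gives the same grasp; the last joint's range is limited). The gripper opens to 85 mm and grips with 20 to 120 N. Pads are 22 mm wide; open, the fingers measure 114 mm over their backs; the gripper's body (76 mm by 85 mm) begins 54 mm behind the grasp point. The pads swing forward as they close: fully open they stand 13 mm farther back than shut.
Start: joints at [-1.381, 0.527, 1.433, -0, 1.181, -0.178], TCP at [0.225, -0.583, 0.231] pointing down, gripper open.
Joint ranges: [-3.08, 3.08], [-0.75, 2.2], [0.22, 2.44], [-1.43, 4.57], [0, 2.65], [-2.85, 2.85]. Speed limits (rad/s): [2.79, 2.79, 3.14, 3.14, 3.14, 3.14].

### API

Orientations are given as a unit quaternion [x, y, z, w].
In Python, from station import manip gives the robot as it stands. The module is installed in compiled form; this text tells all that it offers.
- The arm moves only by the tool step_arm, never from a script. Its argument "commands" is one flat list of numbers, 6 for each row, row after row: the shift along the tool's x, y, z in m, then the turn, a rotation vector about the tool's x, y, z in degrees. A call has exactly 10 rows; each row is the pose to reach, as a shift and turn from the pose commanded when the call began, along the tool's axes at that moment; what a row does not reach only later rows make up. A row lasts 1/10 s, in which the tool goes at most 50 mm and 8.59 degrees, less where a joint would pass 70% of its speed; a pose out of reach is approached as far as the arm can. A call with a gripper value outside its range is refused whole. "jaw" is the opening in per cent of the stroke, from 0 (shut) to 100 (fully open), set as the call begins (left out, the last holds). The fingers move at their own pace and stop on an object; "grip_force" is the grip in N (left out, the last holds). Time passes only in rows, so rows that repeat a pose let the fingers close, or fill a call up. It gives the time, the measured TCP pose, the force, the opening and the grip force at its end, in the units of the state.
- manip.sense(): the state, without advancing time (a new reading comes with each control period).
- manip.snapshot(name): name is "side" or "top"; returns a dict with "pixels" (384x512x3 uint8, blue, green, red), "fx", "fy", "cx", "cy" (pixels), "k1" (the pictures are not rectified: a ray, as slopes to the right and down, at radius r is drawn at 1 + k1 r^2 times it, then the intrinsics apply), "R" (3x3) and "t" (3): a world point X has camera coordinates R X + t. Camera axes: x right, y down, z forward; pixel columns grow to the right and rows downward; lengths in m; the calibration is good to about 2 mm. A picture is of the moment at which its call begins. There is no depth.
- manip.sign_off(): hands the job in; it is judged then, once.
The state is a dict: "t": time; "q": joint angles; "qd": joint speeds; "tau": joint torques, N m; "tcp_pos": TCP position; "tool_rot": TCP orientation; "force": force on the tool from outside, world axes, zero at the start; "ft_torque": the same for the moment, N m; "finger_gap": opening from 0.0 (shut) to 1.0 (fully open); "gripper_force": force on a finger pad.
Only numpy, scipy, OpenCV 4.12 (cv2) and the standard library are available. Lean on these libraries where they do the work, as an engineer would, in place of code of your own. Each camera call takes 0.05 s, during which the arm holds its last target. There are 200 camera calls.

### The job

Get the microscope's stage warmer ready: turn the pointer dial on the white control box to the one long mark of its scale, then use the crank handle on the handwheel to close the air valve clockwise to its stop and back it off exactly two full turns. The wheel winds itself back when let go, so finish while still gripping the crank handle at that setting, and do not shift or knock over the jar, dish, beaker or spatula beside them.

Things in the scene. Friction and masses are not known exactly. Their poses are not given: they have to be found in the camera images.
- dial (a joint): Dial angle in rad: grows clockwise seen from above, range 0 to 5.2; a full scale is 11 ticks 0.5 rad apart from 0 to 5; the long wide mark is at 3.0. At 0 the pointer points along the control box's own -x; at value v it points to angle (box yaw + pi - v) measured counter-clockwise from world x. It starts between 1.6 and 2.4, stays where it is left and takes about 0.03 N m to turn.
- dial_grip (a point): Point on the vertical axis of the dial, at the height to grip, 87 mm above the table. The dial is a black disc 50 mm across and 9 mm high with an upright grip bar 46 mm long, 14 mm wide, top 11 mm above this point and lower edge 23 mm below it (disc top 21 mm below). A white line on top and a small white nose at one end of the bar show the pointer. The point's -x axis is the pointer direction (it turns with the dial).
- dial_mark (a point): Middle of the long wide black mark (19 mm long, 5 mm wide; the other ticks are 7 by 2.2 mm) on the flat top of the control box, 45 mm from the dial axis. The pointer must point at it.
- warmer: The white control box, 130 x 130 x 55 mm, fixed to the table; origin at the centre of its underside, below the dial axis; its yaw is the box yaw.
- valve (a joint): Handwheel angle in rad: 0 at the closed stop, grows counter-clockwise seen from above as the valve opens (clockwise closes), turns up to 20; one full turn is 6.283, two turns 12.566. Starts between 1.5 and 4.8. Needs 0.06 N m against friction plus a spring of 0.008 N m per rad that pulls it towards closed: it stays put below about 7 rad but winds back if let go at two turns open.
- valve_hub (a point): Point on the vertical axis of the handwheel, level with the top of its hub, 75 mm above the table; fixed. The spoked aluminium wheel is 102 mm across over its rim, whose top is 74 mm above the table.
- crank: The black upright crank handle on the wheel's rim: cylinder 20 mm in diameter, 50 mm tall, its axis 45 mm from the wheel axis; origin at the centre of its foot, 74.5 mm above the table (top at 124.5 mm). It revolves freely on its own pin, so a gripper can keep one orientation while it goes round.
- crank_grip (a point): Point on the axis of the crank handle where to grip it, 28 mm above its foot, 102.5 mm above the table.
- valve_block: The aluminium block under the valve, 120 x 120 x 28 mm, fixed to the table; origin at the centre of its underside, below the wheel axis; two brass stubs reach 22 mm out of its sides. At valve value v the crank lies at angle (block yaw + pi + v) from the wheel axis.
- jar: Bystander, leave alone: closed glass sample jar with black cap, 50 mm across, 75 mm tall; loose; origin at the centre of its underside.
- dish: Bystander, leave alone: flat round glass dish, 60 mm across, 16 mm tall; loose; origin at the centre of its underside.
- beaker: Bystander, leave alone: open glass beaker, 70 mm across, 85 mm tall; loose; origin at the centre of its underside.
- spatula: Bystander, leave alone: lab spatula lying flat, 160 mm long; loose; origin at the middle.
Mind the look-alikes: they are no part of the job. Leave any purple or turquoise look-alike of the valve_block alone.

How it is judged:
On the way, in this order (a step that is already met when the one before it is completed fails the run):
1. the dial is turned to the long mark (within 0.12 rad) (value of joint dial between 2.88 and 3.12 rad), for 0.2 s.
2. the valve is closed to its stop (within 0.08 rad) (value of joint valve below 0.08 rad), for 0.1 s.
At the end, for the whole second after the job is handed in: Still gripping the crank handle: fingers press on it with more than 2 N, with the grasp point within 30 mm of the grip point; the handwheel rests (under 0.1 rad/s) at two turns open, 12.566 rad within 0.2; the dial points to the long mark, 3.0 rad within 0.12 (all of step 1 and value of joint valve between 12.366 and 12.766 rad and velocity of joint valve between -0.1 and 0.1 rad/s and contact force between the fingers and crank above 2 N and distance between the grasp point and crank_grip below 0.03 m); the arm keeps its last pose, push and grip.
It fails at once if the jar, dish, beaker or spatula is shifted by more than 25 mm or knocked over (distance of any of jar, dish, beaker, spatula from where it was at the start of the episode above 0.025 m or angle between any of jar, dish, beaker's own z axis and vertical above 0.5 rad).
It also fails if it takes over 70 s, if anything falls off the work surface, if the arm or the gripper's body presses on something with over 40 N, if the wrist force passes 120 N, or if a joint passes its speed limit or range.

## Working session

There is one attempt and no reset: what is moved stays moved. The work goes in short steps, Python scripts to look and compute and a tool call to move; the robot and the scene stay as the last step left them, time stands still between calls to the robot, and variables do not carry over. Pictures are saved under pics/ and viewed, at most 10 in all, crops included, and the job is handed in when it is done.

Besides the shell and the picture viewer there is one more tool, called as name(argument=value, ...), one argument or row to a line, values as JSON. step_arm: Moves the arm, as the interface text tells. Its arguments: {"type":"object","properties":{"commands":{"type":"array","items":{"type":"number"}},"jaw":{"type":"number"},"grip_force":{"type":"number"}},"required":["commands"]}

```bash
mkdir -p pics
cat > h.py <<'E'
import numpy as np, cv2
from station import manip
def snap(n,f=None):
    s=manip.snapshot(n)
    if f: cv2.imwrite('pics/'+f,s['pixels'])
    return s
def ray(s,u,v):
    K=np.array([[s['fx'],0,s['cx']],[0,s['fy'],s['cy']],[0,0,1.]])
    p=cv2.undistortPoints(np.array([[[u,v]]],float),K,np.array([s['k1'],0,0,0,0.]))[0,0]
    R=np.array(s['R']);t=np.array(s['t'])
    return -R.T@t, R.T@np.array([p[0],p[1],1])
def onz(s,u,v,z):
    o,d=ray(s,u,v); return o+d*(z-o[2])/d[2]
def proj(s,X):
    c=np.array(s['R'])@np.array(X)+np.array(s['t']); a,b=c[0]/c[2],c[1]/c[2]; k=1+s['k1']*(a*a+b*b)
    return s['fx']*a*k+s['cx'], s['fy']*b*k+s['cy']
E
python3 - <<'E'
from h import *
for n in('top','side'):
    s=snap(n,n+'1.png'); print(n,s['fx'],s['k1'],-np.array(s['R']).T@s['t'],np.array(s['R']).round(2).tolist())
print(manip.sense())
a=np.hstack([cv2.imread('pics/top1.png')]);cv2.imwrite('pics/top1b.png',cv2.resize(a,(800,600)))
E
```

```text
top 365.51747128614556 0.03521028668954457 [0.25235309 0.03961724 1.30207097] [[0.02, -1.0, 0.03], [-0.98, -0.03, -0.18], [0.18, -0.02, -0.98]]
side 364.5289630421869 0.014726158421318507 [0.19205992 0.83459315 0.76369683] [[-0.94, -0.34, -0.02], [-0.19, 0.57, -0.8], [0.28, -0.75, -0.6]]
{'t': 0.1, 'q': array([-1.38147673e+00,  5.28382390e-01,  1.43378825e+00,  2.24410624e-05,
        1.18139595e+00, -1.78449312e-01]), 'qd': array([-0.00027711, -0.00095876, -0.00234177, -0.00113646,  0.00107302,
       -0.00024333]), 'tau': array([-1.32823002e-04, -4.43301988e+01, -1.78585875e+01, -3.70872121e-04,
        3.92617643e-03,  1.22543759e-05]), 'tcp_pos': array([ 0.22464792, -0.58253608,  0.23042135]), 'tool_rot': array([ 9.83141142e-01,  1.82845620e-01,  5.01187338e-06, -9.87011307e-04]), 'force': array([0.2310162 , 1.14419177, 0.79019816]), 'ft_torque': array([-0.01421288, -0.0134215 ,  0.03820216]), 'gripper_force': 0.0, 'finger_gap': 1.0012670010773062}
```

View pics/top1b.png

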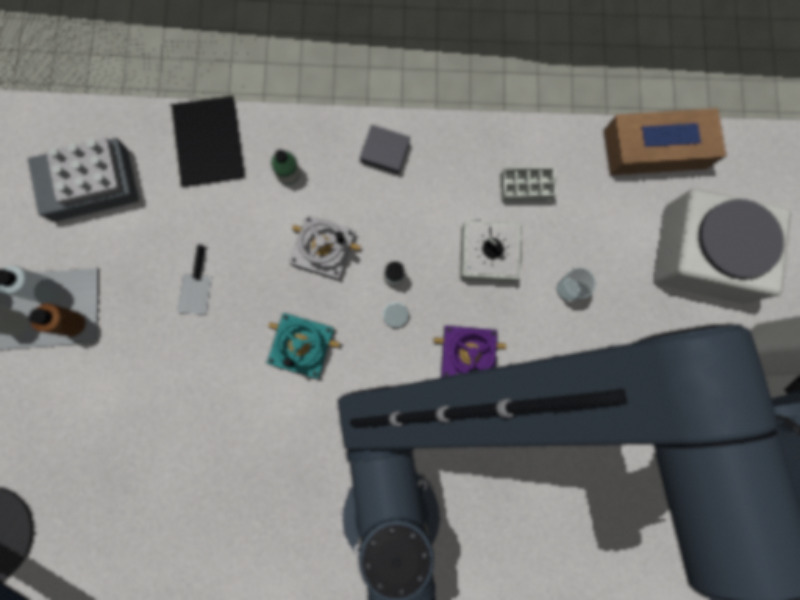

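View pics/side1.png

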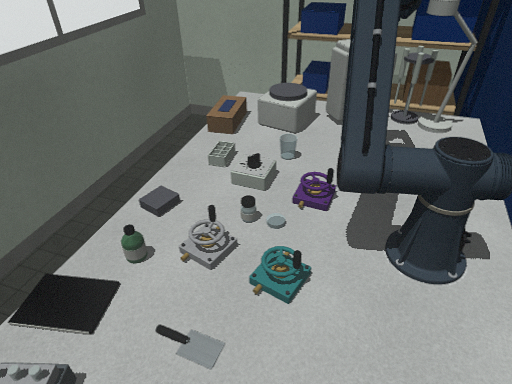

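Run:
```python
from h import *
s=snap('top','t2.png');q=snap('side','s2.png')
a=s['pixels'];
c1=cv2.resize(a[135:185,285:345],None,fx=6.6,fy=6.6,interpolation=cv2.INTER_CUBIC)
c2=cv2.resize(a[130:180,180:240],None,fx=6.6,fy=6.6,interpolation=cv2.INTER_CUBIC)
b=q['pixels']
c3=cv2.resize(b[145:195,225:285],None,fx=6.6,fy=6.6,interpolation=cv2.INTER_CUBIC)[:270]
c4=cv2.resize(b[200:270,175:245],None,fx=3.85,fy=3.85,interpolation=cv2.INTER_CUBIC)
w=np.zeros((600,800,3),np.uint8);w[:330,:396]=c1;w[:330,400:796]=c2;w[330:600,:396]=c3;w[330:330+269,400:400+269]=c4
cv2.imwrite('pics/m.png',w)
for n,u,v,z in[('dial',315,159,.098),('valve',208,156,.075),('jar',252.5,173,.075),('beak',369,185,.08),('dish',254,202,.01),('spat',126,180,.01)]:print(n,onz(s,u,v,z).round(3))
for n,u,v,z in[('dial',254,160,.098),('valve',209,233,.075)]:print(n,onz(q,u,v,z).round(3))
```

```text
Traceback (most recent call last):
ValueError: could not broadcast input array from shape (270,270,3) into shape (269,269,3)
```

Run:
```python
from h import *
s=snap('top','t2.png');q=snap('side','s2.png')
a=s['pixels'];b=q['pixels']
I=cv2.INTER_CUBIC
w=np.zeros((600,800,3),np.uint8)
w[:300,:400]=cv2.resize(a[139:184,285:345],(400,300),interpolation=I)
w[:300,400:]=cv2.resize(a[132:177,180:240],(400,300),interpolation=I)
w[300:,:400]=cv2.resize(b[147:192,225:285],(400,300),interpolation=I)
w[300:,400:]=cv2.resize(b[202:268,171:259],(400,300),interpolation=I)
cv2.imwrite('pics/m.png',w)
for n,u,v,z in[('dial',315,159,.098),('valve',208,156,.075),('jar',252.5,173,.075),('beak',369,185,.08),('dish',254,202,.01),('spat',126,180,.01)]:print(n,onz(s,u,v,z).round(3))
for n,u,v,z in[('dial',254,160,.098),('valve',209,233,.075)]:print(n,onz(q,u,v,z).round(3))
```

```text
dial [ 0.571 -0.204  0.098]
valve [0.576 0.163 0.075]
jar [0.521 0.008 0.075]
beak [ 0.49  -0.392  0.08 ]
dish [ 0.43  -0.002  0.01 ]
spat [0.496 0.455 0.01 ]
dial [ 0.569 -0.182  0.098]
valve [0.571 0.183 0.075]
```

View pics/m.png

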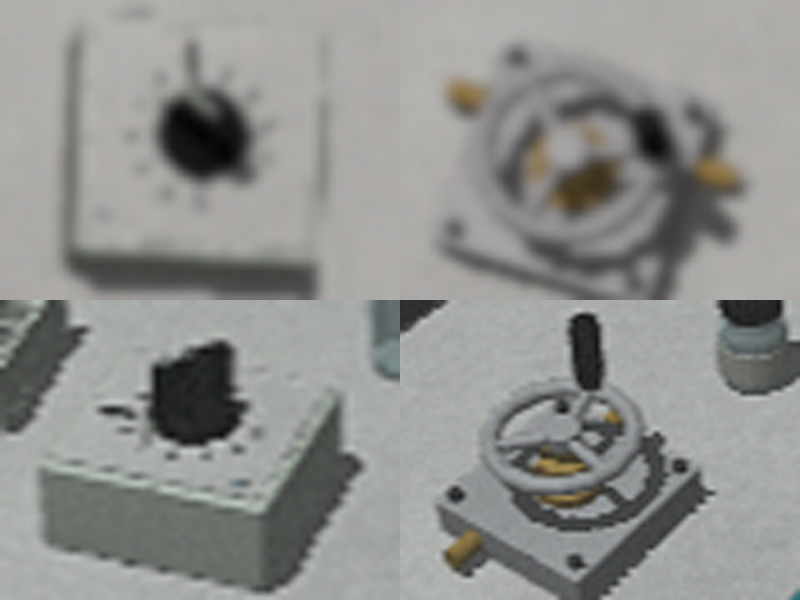

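Run:
```python
from h import *
s=snap('top');q=snap('side')
T1=lambda x,y:(285+x/6.667-.5+.07,139+y/6.667-.43)
T2=lambda x,y:(180+x/6.667-.43,132+y/6.667-.43)
S1=lambda x,y:(225+x/6.667-.43,147+y/6.667-.43)
S2=lambda x,y:(171+x/4.545-.4,202+y/4.545-.4)
def P(n,c,p,z): print(n,onz(c,*p,z)[:2].round(4))
P('mark T',s,T1(193,65),.055);P('mark S',q,S1(118,110),.055)
for p in[(75,28),(325,25),(315,255),(66,252)]:P('corner T',s,T1(*p),.055)
for p in[(265,215),(40,163),(342,95)]:P('corner S',q,S1(*p),.055)
P('bar end S',q,S1(155,62),.098);P('bar end S',q,S1(232,45),.098)
P('bar end T',s,T1(172,103),.095);P('bar endT',s,T1(243,165),.095)
P('hub T',s,T2(168,145),.075);P('hub S',q,S2(160,130),.075)
P('crank T',s,T2(248,128),.12);P('crankS top',q,S2(185,20),.1225);P('crankS foot',q,S2(190,85),.0745)
for p in[(115,53),(55,228)]:P('bolt T',s,T2(*p),.028)
for p in[(55,195),(175,262),(281,166)]:P('bolt S',q,S2(*p),.028)
```

```text
mark T [ 0.6217 -0.2073]
mark S [ 0.627  -0.2143]
corner T [ 0.6402 -0.1442]
corner T [ 0.6461 -0.2781]
corner T [ 0.5203 -0.2709]
corner T [ 0.518  -0.1398]
corner S [ 0.5184 -0.143 ]
corner S [ 0.6474 -0.1521]
corner S [ 0.5149 -0.2669]
bar end S [ 0.5992 -0.2014]
bar end S [ 0.5661 -0.2305]
bar end T [ 0.5893 -0.1884]
bar endT [ 0.5577 -0.2247]
hub T [0.5857 0.1743]
hub S [0.5845 0.1753]
crank T [0.5835 0.1299]
crankS top [0.5866 0.1247]
crankS foot [0.5851 0.1306]
bolt T [0.6489 0.2104]
bolt T [0.5507 0.2373]
bolt S [0.6478 0.2058]
bolt S [0.5518 0.2331]
bolt S [0.523  0.1364]
```

```bash
cat >> h.py <<'E'
from scipy.spatial.transform import Rotation as Ro
def rel(target):
    st=manip.sense(); R=Ro.from_quat(st['tool_rot']).as_matrix()
    x=R[:,0]; print('tcp',st['tcp_pos'].round(4),'xyaw',np.degrees(np.arctan2(x[1],x[0])).round(2),'F',st['force'].round(1),'gap',round(st['finger_gap'],3),'gf',round(st['gripper_force'],1),'t',round(st['t'],2))
    return R.T@(np.array(target)-st['tcp_pos'])
E
python3 - <<'E'
from h import *
q=snap('side');g=cv2.GaussianBlur(cv2.cvtColor(q['pixels'],cv2.COLOR_BGR2GRAY).astype(float),(0,0),.7)
def edge(a,b):
    a=np.array(a);b=np.array(b);n=np.array([-(b-a)[1],(b-a)[0]]);n=n/np.hypot(*n);pts=[]
    for f in np.linspace(.08,.92,40):
        c=a+f*(b-a);k=np.arange(-2.5,2.6,.1)
        xy=(c+np.outer(k,n)).astype(np.float32)
        v=cv2.remap(g.astype(np.float32),xy[None,:,0].copy(),xy[None,:,1].copy(),cv2.INTER_LINEAR)[0]
        d=abs(np.gradient(v));d=np.where(d>.5*d.max(),d,0);pts.append(c+n*(d*k).sum()/d.sum())
    W=np.array([onz(q,*p,.055)[:2] for p in pts])
    l=cv2.fitLine(W.astype(np.float32),cv2.DIST_HUBER,0,.01,.01).ravel();return np.degrees(np.arctan2(l[1],l[0])),l
S1=lambda x,y:(225+x/6.667-.43,147+y/6.667-.43)
print(edge(S1(40,163),S1(265,215)),edge(S1(265,215),S1(342,95)))
r=rel([.581,-.209,.16]);print(r)
E
```

```text
(np.float32(-1.7045614), array([ 0.9995575 , -0.02974582,  0.5815848 , -0.1454416 ], dtype=float32)) (np.float32(87.370056), array([ 0.04588502,  0.9989467 ,  0.5177392 , -0.20014177], dtype=float32))
tcp [ 0.2247 -0.5831  0.2312] xyaw 21.07 F [ 0.3 -0.4  0.2] gap 0.996 gf 0.0 t 0.45
[ 0.46695041 -0.22098898  0.07128387]
```

step_arm(
  commands=[0.467,-0.221,0.07,0,0,-24,0.467,-0.221,0.07,0,0,-24,0.467,-0.221,0.07,0,0,-24,0.467,-0.221,0.07,0,0,-24,0.467,-0.221,0.07,0,0,-24,0.467,-0.221,0.07,0,0,-24,0.467,-0.221,0.07,0,0,-24,0.467,-0.221,0.07,0,0,-24,0.467,-0.221,0.07,0,0,-24,0.467,-0.221,0.07,0,0,-24],
  jaw=60,
)

```text
t: 1.45
tcp_pos: [0.5678, -0.2228, 0.1641]
tool_rot: [0.924, 0.383, 0.0, 0.0]
force: [-0.2, -0.6, -0.0]
finger_gap: 0.6
gripper_force: 0.0
```

```bash
python3 -c "
from h import *
print(rel([.582,-.209,.16]).round(4),rel([.582,-.209,.074]).round(4))"
```

```text
tcp [ 0.5678 -0.2228  0.1641] xyaw 45.07 F [-0.2 -0.6 -0. ] gap 0.6 gf 0.0 t 1.45
tcp [ 0.5678 -0.2228  0.1641] xyaw 45.07 F [-0.2 -0.6 -0. ] gap 0.6 gf 0.0 t 1.45
[0.0198 0.0003 0.0041] [0.0198 0.0002 0.0901]
```

step_arm(
  commands=[0.02,0,0.0,0,0,0,0.02,0,0.02,0,0,0,0.02,0,0.04,0,0,0,0.02,0,0.06,0,0,0,0.02,0,0.075,0,0,0,0.02,0,0.085,0,0,0,0.02,0,0.09,0,0,0,0.02,0,0.09,0,0,0,0.02,0,0.09,0,0,0,0.02,0,0.09,0,0,0],
)

```text
t: 2.45
tcp_pos: [0.5811, -0.2106, 0.0751]
tool_rot: [0.924, 0.383, 0.001, 0.001]
force: [0.5, -1.2, 0.4]
finger_gap: 0.605
gripper_force: 0.0
```

```bash
python3 -c "
from h import *
print(rel([.582,-.209,.074]).round(4))
q=snap('side')['pixels'];cv2.imwrite('pics/g.png',cv2.resize(q[110:200,210:330],(800,600),interpolation=cv2.INTER_CUBIC))"
```

```text
tcp [ 0.5811 -0.2106  0.0751] xyaw 45.07 F [ 0.5 -1.2  0.4] gap 0.605 gf 0.0 t 2.45
[ 0.0017 -0.0005  0.0011]
```

View pics/g.png

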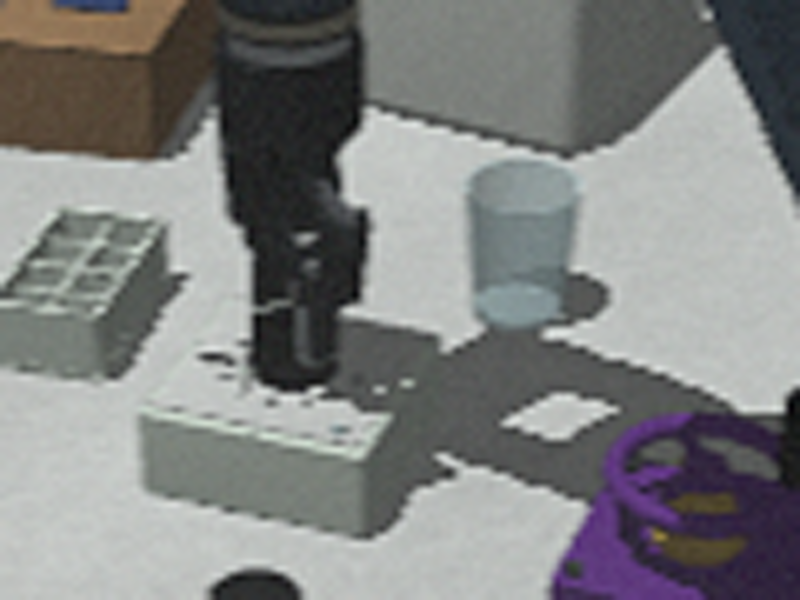

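The gripper straddles the dial, with its fingers at about (295, 360) on either side of the bar and the box clear. I'll close the jaws, then turn.

step_arm(
  commands=[0,0,0,0,0,0,0,0,0,0,0,0,0,0,0,0,0,0,0,0,0,0,0,0,0,0,0,0,0,0,0,0,0,0,0,0,0,0,0,0,0,0,0,0,0,0,0,0,0,0,0,0,0,0,0,0,0,0,0,0],
  jaw=0,
  grip_force=30,
)

```text
t: 3.5
tcp_pos: [0.5825, -0.2123, 0.075]
tool_rot: [0.924, 0.383, 0.001, 0.003]
force: [2.8, -4.8, -0.2]
finger_gap: 0.16
gripper_force: 34.1
```

step_arm(
  commands=[0,0,0,0,0,6,0,0,0,0,0,12,0,0,0,0,0,18,0,0,0,0,0,24,0,0,0,0,0,30,0,0,0,0,0,35,0,0,0,0,0,39,0,0,0,0,0,39,0,0,0,0,0,39,0,0,0,0,0,39],
)

```text
t: 4.5
tcp_pos: [0.5824, -0.2119, 0.075]
tool_rot: [0.999, 0.054, 0.002, 0.002]
force: [2.8, -4.6, 0.3]
finger_gap: 0.159
gripper_force: 34.2
```

```bash
python3 -c "
from h import *
print(rel([.582,-.209,.074]).round(4))"
```

```text
tcp [ 0.5824 -0.2119  0.075 ] xyaw 6.16 F [ 2.8 -4.6  0.3] gap 0.159 gf 34.2 t 4.5
[-0.0001 -0.0029  0.001 ]
```

step_arm(
  commands=[0,0,0,0,0,0,0,0,0,0,0,0,0,0,0,0,0,0,0,0,0,0,0,0,0,0,-0.03,0,0,0,0,0,-0.07,0,0,0,0,0,-0.1,0,0,0,0.005,-0.05,-0.1,0,0,0,0.01,-0.1,-0.1,0,0,0,0.015,-0.15,-0.1,0,0,0],
  jaw=70,
)

```text
t: 5.5
tcp_pos: [0.5792, -0.0589, 0.1745]
tool_rot: [0.999, 0.052, 0.0, -0.0]
force: [0.4, 0.4, 0.0]
finger_gap: 0.698
gripper_force: 0.0
```

step_arm(
  commands=[0.006,-0.045,0,0,0,0,0.012,-0.09,0,0,0,0,0.018,-0.135,0,0,0,0,0.024,-0.19,0,0,0,0,0.024,-0.19,0,0,0,0,0.024,-0.19,0,0,0,0,0.024,-0.19,0,0,0,0,0.024,-0.19,0,0,0,0,0.024,-0.19,0,0,0,0,0.024,-0.19,0,0,0,0],
)

```text
t: 6.5
tcp_pos: [0.5836, 0.13, 0.1742]
tool_rot: [0.999, 0.052, -0.0, 0.0]
force: [0.1, -0.8, 0.1]
finger_gap: 0.697
gripper_force: 0.0
```

```bash
python3 -c "
from h import *
print(rel([.585,.130,.086]).round(4))
q=snap('side')['pixels'];p=snap('top')['pixels']
w=np.zeros((600,800,3),np.uint8)
w[:300,:400]=cv2.resize(p[139:184,285:345],(400,300),interpolation=2)
w[:300,400:]=cv2.resize(p[132:177,180:240],(400,300),interpolation=2)
w[300:,:400]=cv2.resize(q[147:192,225:285],(400,300),interpolation=2)
w[300:,400:]=cv2.resize(q[192:258,171:259],(400,300),interpolation=2)
cv2.imwrite('pics/g2.png',w)"
```

```text
tcp [0.5836 0.13   0.1742] xyaw 5.96 F [ 0.1 -0.8  0.1] gap 0.697 gf 0.0 t 6.5
[0.0014 0.0001 0.0882]
```

View pics/g2.png

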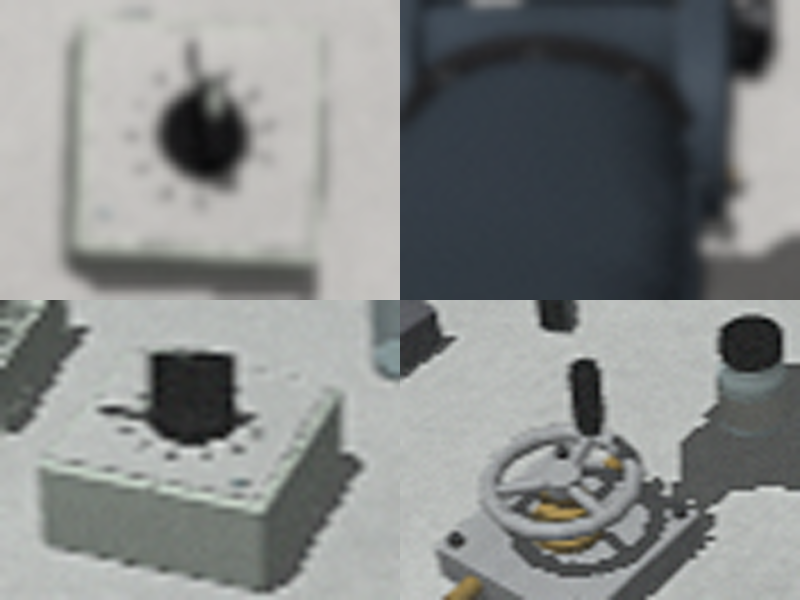

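Run:
```python
from h import *
q=snap('side');s=snap('top')
S1=lambda x,y:(225+x/6.667-.43,147+y/6.667-.43)
T1=lambda x,y:(285+x/6.667-.43,139+y/6.667-.43)
def d(a,b): v=b-a; return np.degrees(np.arctan2(v[1],v[0])).round(1),np.hypot(*v[:2]).round(4),((a+b)/2)[:2].round(4)
print('bar',d(onz(q,*S1(236,52),.098),onz(q,*S1(150,52),.098)))
print('mark',d(onz(q,*S1(142,116),.055),onz(q,*S1(100,109),.055)))
print('markT',d(onz(s,*T1(196,85),.055),onz(s,*T1(191,45),.055)))
for v in(-.15,-.075,0,.075,.15):  # predicted long mark & pointer in top view
    c=np.array([.582,-.2105]);a=np.radians(5.9)+v
    f=lambda p:(round((p[0]+.43-285)*6.667),round((p[1]+.43-139)*6.667))
    e=np.array([np.cos(a),np.sin(a)])
    print(v,'mark',f(proj(s,[*(c+.045*e),.055])),'nose',f(proj(s,[*(c+.022*e),.098])),'markS',[round(x,1) for x in((proj(q,[*(c+.045*e),.055])-np.array([225-.43,147-.43]))*6.667)])
```

```text
bar (np.float64(17.8), np.float64(0.0459), array([ 0.5835, -0.2173]))
mark (np.float64(0.9), np.float64(0.0245), array([ 0.6246, -0.2124]))
markT (np.float64(6.6), np.float64(0.0221), array([ 0.6217, -0.2075]))
-0.15 mark (203, 56) nose (218, 75) markS [np.float64(117.0), np.float64(111.6)]
-0.075 mark (197, 56) nose (215, 75) markS [np.float64(114.7), np.float64(114.7)]
0 mark (190, 56) nose (211, 75) markS [np.float64(112.9), np.float64(117.9)]
0.075 mark (184, 56) nose (208, 75) markS [np.float64(111.5), np.float64(121.2)]
0.15 mark (178, 58) nose (205, 76) markS [np.float64(110.5), np.float64(124.5)]
```

Run:
```python
from h import *
from scipy.optimize import least_squares
s=snap('top')
T1=lambda x,y:(285+x/6.667-.43,139+y/6.667-.43)
P=np.array([onz(s,*T1(*p),.055)[:2] for p in[(201,202),(168,193),(140,165),(131,135),(136,104),(160,78),(227,73),(252,97),(266,124),(264,154)]])
v=np.array([0,1,2,3,4,5,7,8,9,10])*.5
f=lambda x:(x[:2]+x[3]*np.c_[np.cos(x[2]+np.pi-v),np.sin(x[2]+np.pi-v)]-P).ravel()
r=least_squares(f,[.58,-.21,0,.045],x_scale=[.01,.01,.1,.01]);print(r.x,np.degrees(r.x[2])+8.11,f(r.x).std())
```

```text
[ 0.58381099 -0.21067858 -0.02236517  0.0363634 ] 6.828570292158733 0.0008765262214850009
```

The nose is at (215, 100) in the top view and the bar's end faces the long mark at (193, 62). The tick-ring fit puts the mark at 6.8° and the box edges put it at 5.9°. The dial was left at about 6.2°, so it is set. The crank handle is upright and free, so I'll descend on it.

step_arm(
  commands=[0.001,0,0.02,0,0,0,0.001,0,0.04,0,0,0,0.001,0,0.06,0,0,0,0.001,0,0.075,0,0,0,0.001,0,0.087,0,0,0,0.001,0,0.087,0,0,0,0.001,0,0.087,0,0,0,0.001,0,0.087,0,0,0,0.001,0,0.087,0,0,0,0.001,0,0.087,0,0,0],
)

```text
t: 7.75
tcp_pos: [0.5848, 0.1314, 0.0879]
tool_rot: [0.999, 0.053, 0.001, 0.0]
force: [-0.9, 0.6, 0.0]
finger_gap: 0.698
gripper_force: 0.0
```

step_arm(
  commands=[0,0,0,0,0,0,0,0,0,0,0,0,0,0,0,0,0,0,0,0,0,0,0,0,0,0,0,0,0,0,0,0,0,0,0,0,0,0,0,0,0,0,0,0,0,0,0,0,0,0,0,0,0,0,0,0,0,0,0,0],
  jaw=0,
  grip_force=40,
)

```text
t: 8.75
tcp_pos: [0.5851, 0.1291, 0.0878]
tool_rot: [0.999, 0.053, 0.0, 0.002]
force: [-0.3, -6.7, 3.5]
finger_gap: 0.224
gripper_force: 39.2
```

```bash
python3 -c "
from h import *
print(rel([.585,.130,.086]).round(4))"
```

```text
tcp [0.5851 0.1291 0.0878] xyaw 6.13 F [-0.3 -6.7  3.5] gap 0.224 gf 39.2 t 8.75
[ 0.     -0.0009  0.0018]
```

```bash
cat >> h.py <<'E'
def arc(a0,a1,n,ease=0,off=(0,0),yaw=6.1,r=.045):
    # rows in tool axes for a crank going from world angle a0 to a1 (deg); off = extra world shift by the end
    out=[]
    for k in range(1,11):
        f=min(k/n,1); a=np.radians(a0+(a1-a0)*f); b=np.radians(a0); y=np.radians(yaw)
        d=r*np.array([np.cos(a)-np.cos(b),np.sin(a)-np.sin(b)])+np.array(off)*f
        out+=[round(d@[np.cos(y),np.sin(y)],4),round(d@[np.sin(y),-np.cos(y)],4),0,0,0,0]
    print(', '.join('%g'%x for x in out))
E
python3 -c "
from h import *
arc(-90,-180,10,off=(0,-.0015)); arc(-180,-210,10)"
```

```text
-0.007, -0.0011, 0, 0, 0, 0, -0.0136, -0.0034, 0, 0, 0, 0, -0.0198, -0.0066, 0, 0, 0, 0, -0.0255, -0.0108, 0, 0, 0, 0, -0.0303, -0.0157, 0, 0, 0, 0, -0.0343, -0.0214, 0, 0, 0, 0, -0.0374, -0.0276, 0, 0, 0, 0, -0.0394, -0.0343, 0, 0, 0, 0, -0.0403, -0.0411, 0, 0, 0, 0, -0.0401, -0.048, 0, 0, 0, 0
0.0003, -0.0023, 0, 0, 0, 0, 0.0007, -0.0047, 0, 0, 0, 0, 0.0013, -0.0069, 0, 0, 0, 0, 0.002, -0.0092, 0, 0, 0, 0, 0.0028, -0.0114, 0, 0, 0, 0, 0.0037, -0.0136, 0, 0, 0, 0, 0.0047, -0.0157, 0, 0, 0, 0, 0.0058, -0.0178, 0, 0, 0, 0, 0.007, -0.0198, 0, 0, 0, 0, 0.0084, -0.0217, 0, 0, 0, 0
```

step_arm(
  commands=[-0.007,-0.001,0,0,0,0,-0.0135,-0.0035,0,0,0,0,-0.02,-0.0065,0,0,0,0,-0.0255,-0.011,0,0,0,0,-0.0305,-0.0155,0,0,0,0,-0.0345,-0.0215,0,0,0,0,-0.0375,-0.0275,0,0,0,0,-0.0395,-0.0345,0,0,0,0,-0.0405,-0.041,0,0,0,0,-0.04,-0.048,0,0,0,0],
)

```text
t: 9.75
tcp_pos: [0.5385, 0.1749, 0.0877]
tool_rot: [0.999, 0.053, -0.001, 0.0]
force: [-2.3, -2.9, 5.6]
finger_gap: 0.224
gripper_force: 39.9
```

step_arm(
  commands=[0.0005,-0.0025,0,0,0,0,0.0005,-0.0045,0,0,0,0,0.0015,-0.007,0,0,0,0,0.002,-0.009,0,0,0,0,0.003,-0.0115,0,0,0,0,0.0035,-0.0135,0,0,0,0,0.0045,-0.0155,0,0,0,0,0.006,-0.018,0,0,0,0,0.007,-0.02,0,0,0,0,0.0085,-0.0215,0,0,0,0],
)

```text
t: 10.75
tcp_pos: [0.5404, 0.1875, 0.0876]
tool_rot: [0.998, 0.057, -0.007, 0.009]
force: [-10.6, -35.6, 16.9]
finger_gap: 0.217
gripper_force: 42.0
```

```bash
python3 -c "
from h import *
print(rel([.584,.1745,.0879]).round(4))
arc(150,330,10); arc(330,510,10)"
```

```text
tcp [0.5404 0.1875 0.0876] xyaw 6.49 F [-10.6 -35.6  16.9] gap 0.217 gf 42.0 t 10.75
[ 0.0418  0.0179 -0.0007]
-0.0064, 0.0125, 0, 0, 0, 0, -0.0086, 0.0264, 0, 0, 0, 0, -0.0065, 0.0403, 0, 0, 0, 0, -0.0001, 0.0529, 0, 0, 0, 0, 0.0098, 0.0629, 0, 0, 0, 0, 0.0224, 0.0693, 0, 0, 0, 0, 0.0363, 0.0715, 0, 0, 0, 0, 0.0502, 0.0693, 0, 0, 0, 0, 0.0627, 0.063, 0, 0, 0, 0, 0.0727, 0.053, 0, 0, 0, 0
0.0064, -0.0125, 0, 0, 0, 0, 0.0086, -0.0264, 0, 0, 0, 0, 0.0065, -0.0403, 0, 0, 0, 0, 0.0001, -0.0529, 0, 0, 0, 0, -0.0098, -0.0629, 0, 0, 0, 0, -0.0224, -0.0693, 0, 0, 0, 0, -0.0363, -0.0715, 0, 0, 0, 0, -0.0502, -0.0693, 0, 0, 0, 0, -0.0627, -0.063, 0, 0, 0, 0, -0.0727, -0.053, 0, 0, 0, 0
```

step_arm(
  commands=[-0.0065,0.0125,0,0,0,0,-0.0085,0.0265,0,0,0,0,-0.0065,0.0405,0,0,0,0,0,0.053,0,0,0,0,0.01,0.063,0,0,0,0,0.0225,0.0695,0,0,0,0,0.0365,0.0715,0,0,0,0,0.05,0.0695,0,0,0,0,0.0625,0.063,0,0,0,0,0.0725,0.053,0,0,0,0],
)

```text
t: 11.75
tcp_pos: [0.6231, 0.1522, 0.0877]
tool_rot: [0.999, 0.053, -0.001, -0.0]
force: [-5.8, -0.3, 7.6]
finger_gap: 0.221
gripper_force: 40.5
```

```bash
python3 -c "
from h import *
rel([.584,.1745,.0879]); p=manip.sense()['tcp_pos'][:2]-[.584,.1743];print(np.degrees(np.arctan2(p[1],p[0])),np.hypot(*p))"
```

```text
tcp [0.6231 0.1522 0.0877] xyaw 6.02 F [-5.8 -0.3  7.6] gap 0.221 gf 40.5 t 11.75
-29.424637448769964 0.044917864245689325
```

step_arm(
  commands=[0.0065,-0.0125,0,0,0,0,0.0085,-0.0265,0,0,0,0,0.0065,-0.0405,0,0,0,0,0,-0.053,0,0,0,0,-0.01,-0.063,0,0,0,0,-0.0225,-0.0695,0,0,0,0,-0.0365,-0.0715,0,0,0,0,-0.05,-0.0695,0,0,0,0,-0.0625,-0.063,0,0,0,0,-0.0725,-0.053,0,0,0,0],
)

```text
t: 12.75
tcp_pos: [0.5461, 0.1989, 0.0878]
tool_rot: [0.999, 0.053, 0.001, -0.001]
force: [0.5, 3.6, 2.1]
finger_gap: 0.22
gripper_force: 40.1
```

step_arm(
  commands=[-0.0065,0.0125,0,0,0,0,-0.0085,0.0265,0,0,0,0,-0.0065,0.0405,0,0,0,0,0,0.053,0,0,0,0,0.01,0.063,0,0,0,0,0.0225,0.0695,0,0,0,0,0.0365,0.0715,0,0,0,0,0.05,0.0695,0,0,0,0,0.0625,0.063,0,0,0,0,0.0725,0.053,0,0,0,0],
)

```text
t: 13.75
tcp_pos: [0.6226, 0.1514, 0.0877]
tool_rot: [0.999, 0.053, -0.002, 0.0]
force: [-5.7, -0.4, 8.9]
finger_gap: 0.221
gripper_force: 40.7
```

step_arm(
  commands=[0.0065,-0.0125,0,0,0,0,0.0085,-0.0265,0,0,0,0,0.0065,-0.0405,0,0,0,0,0,-0.053,0,0,0,0,-0.01,-0.063,0,0,0,0,-0.0225,-0.0695,0,0,0,0,-0.0365,-0.0715,0,0,0,0,-0.05,-0.0695,0,0,0,0,-0.0625,-0.063,0,0,0,0,-0.0725,-0.053,0,0,0,0],
)

```text
t: 14.75
tcp_pos: [0.5461, 0.1989, 0.0878]
tool_rot: [0.999, 0.053, 0.001, -0.002]
force: [0.6, 4.1, 3.2]
finger_gap: 0.223
gripper_force: 40.3
```

```bash
python3 -c "
from h import *
rel([.584,.1745,.0879]); p=manip.sense()['tcp_pos'][:2]-[.584,.1743];a=np.degrees(np.arctan2(p[1],p[0]));print(a,np.hypot(*p))
arc(a,164.3,5)"
```

```text
tcp [0.5461 0.1989 0.0878] xyaw 6.04 F [0.6 4.1 3.2] gap 0.223 gf 40.3 t 14.75
147.01679392556363 0.04516694590006888
-0.0016, 0.0022, 0, 0, 0, 0, -0.0032, 0.0044, 0, 0, 0, 0, -0.0045, 0.0068, 0, 0, 0, 0, -0.0058, 0.0092, 0, 0, 0, 0, -0.0069, 0.0117, 0, 0, 0, 0, -0.0069, 0.0117, 0, 0, 0, 0, -0.0069, 0.0117, 0, 0, 0, 0, -0.0069, 0.0117, 0, 0, 0, 0, -0.0069, 0.0117, 0, 0, 0, 0, -0.0069, 0.0117, 0, 0, 0, 0
```

step_arm(
  commands=[-0.0015,0.002,0,0,0,0,-0.003,0.0045,0,0,0,0,-0.0045,0.007,0,0,0,0,-0.006,0.009,0,0,0,0,-0.007,0.0115,0,0,0,0,-0.007,0.0115,0,0,0,0,-0.007,0.0115,0,0,0,0,-0.007,0.0115,0,0,0,0,-0.007,0.0115,0,0,0,0,-0.007,0.0115,0,0,0,0],
)

```text
t: 15.75
tcp_pos: [0.5401, 0.1855, 0.0877]
tool_rot: [0.999, 0.053, 0.0, -0.001]
force: [-2.5, 3.2, 7.2]
finger_gap: 0.222
gripper_force: 40.6
```

```bash
python3 -c "
from h import *
rel([.584,.1745,.0879]); p=manip.sense()['tcp_pos'][:2]-[.584,.1743];a=np.degrees(np.arctan2(p[1],p[0]));print(a,np.hypot(*p))
q=snap('side')['pixels'];cv2.imwrite('pics/g3.png',cv2.resize(q[130:280,150:350],(800,600),interpolation=2))"
```

```text
tcp [0.5401 0.1855 0.0877] xyaw 6.05 F [-2.5  3.2  7.2] gap 0.222 gf 40.6 t 15.75
165.681214931192 0.045351977007205196
```

View pics/g3.png

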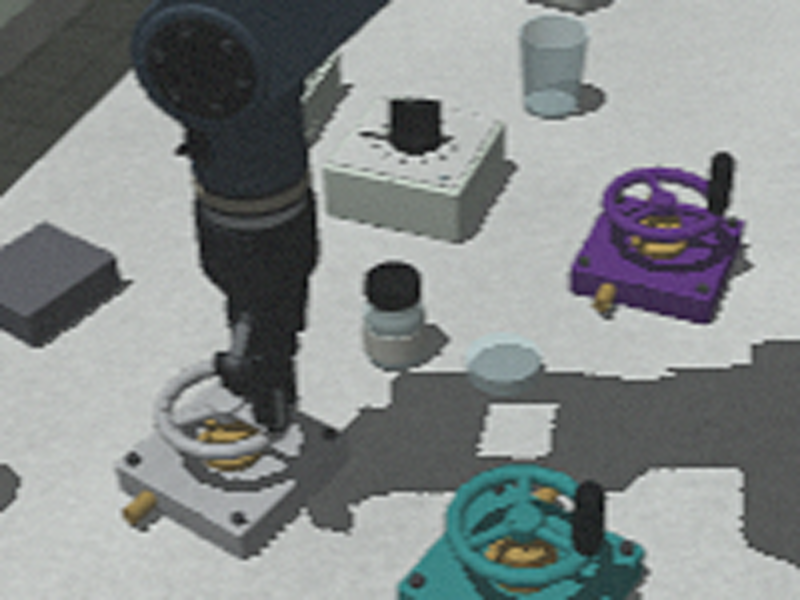

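The picture shows the gripper on the handle at about (270, 400). The dial, jar (393, 315), dish (505, 360) and beaker are undisturbed. The handle is at about 165°, close to the stop direction of about 164°, after two turns.

```bash
python3 -c "
from h import *
print(manip.sign_off())"
```

```text
the job is handed in; nothing more can be done
None
```

The job is handed in, with no verdict returned: the dial is on the long mark, the valve was closed to its stop and backed off two turns (within about 3° by my measurements), the crank is still gripped at about 40 N, and the last picture shows the jar, dish and beaker standing undisturbed (the spatula was out of frame, but the arm never went near it).

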